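Hold the caddy lid open with its press lever

TASK

Push the orange catch fully off the lid of the stacked caddies, then press the lever's yellow paddle down smoothly so that the lever raises the heavy lid, its front edge at least 5 cm up. Finish while still holding the paddle down with the lid up like that, so that I can drop my game cards in. Don't lift the lid itself with the robot, and don't pick up or move anything else.

Things in the scene. Friction and masses are not known exactly. Their poses are not given: they have to be found in the camera images.
- caddy: Two stacked smoked-acrylic cube caddies fixed to the teak cabinet top as one piece, 150 x 150 mm in plan and 260 mm high without the lid (each cube 130 mm high). Origin: centre of the underside, on the cabinet top. Its x axis points from the open front of the lower cube to the back, away from the robot within about 20 degrees; its y axis to the side that carries the lever; z up. The catch is on the -y side.
- lid (a joint): Angle (rad) of the top cube's heavy lid (about 0.55 to 1.05 kg), 0 shut, growing as it opens. A flat smoked plate 155 x 150 x 8 mm with steel trim, top face 268 mm (trim 270 mm) above the cabinet top when shut, hinged along the caddy's back top edge (caddy x = +75 mm, z = 264 mm) so that the front edge rises. A 30 mm wide steel lug on its +y side rests over the lever's short end. It falls shut when the lever is let go. 0.34 rad is 50 mm of lift at the front edge.
- lid_edge (a point): Point on the lid's top face at the middle of its front edge, 150 mm from the hinge, 268 mm above the cabinet top when shut.
- lifter (a joint): Angle (rad) of the lever, 0 to 0.38 (stop); rests near 0.01 and grows as the paddle goes down. Lever and lid go together: lever 0.10 gives lid 0.13, 0.20 gives 0.26, 0.27 gives 0.335, 0.31 gives 0.375, 0.35 gives 0.41. Starting the lid takes about 3 to 6 N down on the paddle, holding it up 1.5 to 5 N.
- paddle (a point): Centre of the top face of the yellow paddle at the lever's long end, a flat pad 56 mm (along the lever) x 50 mm x 6 mm, 256 mm above the cabinet top at rest. Axes are the lever's: x along the lever towards the lid's hinge, z out of the pad's top. It swings about the pivot, 175 mm away: down 53 mm and about 8 mm towards the pivot at 0.31 rad. The space under it is free down to the cabinet top but for low things under 40 mm.
- pivot (a point): Pivot pin of the lever, at caddy x = -15, y = +92, z = 250 mm; same axes as the paddle. The lever is an aluminium bar along the outside of the top cube's +y wall, its long end with the paddle reaching out beyond the front of the caddy, its short end (53 mm from the pivot) under the lid's steel lug.
- catch (a joint): Slide (m) of the catch, 0 fully on to 0.030 fully off (stop); starts 0 to 6 mm; it slides in the caddy's -y direction, outwards, needs about 2 N and stays where it is left. Until it has slid about 19 mm its steel tongue lies over the lid and keeps it shut.
- tab_face (a point): Centre of the inner face (towards the caddy's middle, +y) of the catch's upright orange tab, to push outwards. The tab is 44 mm (along caddy x) x 10 mm x 34 mm high, standing on a 5 mm thick, 50 x 58 mm steel tongue that lies on a ledge on the -y side of the top cube; tongue's top 274 mm, this point 291 mm, tab's top 305 mm above the cabinet top. The tongue covers the 23 mm next to the tab's inner face. Axes are the caddy's.
- controller: Bystander: black game controller, about 130 x 85 x 35 mm, lying in the lower cube. Origin under its middle. Leave alone.
- remote: Bystander: grey remote, 125 x 36 x 16 mm, lying in the lower cube in front of the controller. Origin under its middle. Leave alone.
- fidget: Bystander: steel fidget cube, 34 mm, on the cabinet top in front of the caddies. Origin under its middle. Leave alone.
- bowl: Bystander: blue ceramic bowl, 130 mm across, 55 mm high. Origin under its middle. Leave alone.
- mug: Bystander: white mug, 82 mm across, 92 mm high. Origin under its middle. Leave alone.
- cards: Bystander: box of playing cards, 64 x 92 x 20 mm, lying flat. Origin under its middle. Leave alone.

How it is judged:
By the outcome, as a careful person would: the job done as asked, in the order asked, and still so for the second after the job is handed in, while the arm keeps its last pose, push and grip.
It also fails if it takes over 43 s, if anything falls off the work surface, if the arm or the gripper's body presses on something with over 40 N, if the wrist force passes 120 N, or if a joint passes its speed limit or range.

ROBOT

A 6-joint arm with a two-finger parallel gripper is mounted at the origin on the work surface. World frame = base frame: x ahead of the robot, y to its left, z up, the work surface at z = 0. Lengths are in m, angles in rad, forces in N, time in s.
With the tool pointing down it reaches from about 0.35 to 0.775 m from the base axis. Payload 7.3 kg.
Tool frame: the origin (TCP) lies at the very end of the fingers, on their centre line; the grasp point (between the pads) lies 19 mm behind it; z points along the fingers, y is the direction in which the jaws open and shut (so a half turn about z gives the same grasp; the last joint's range is limited). The gripper opens to 92 mm and grips with 3 to 60 N. Pads are 19 mm wide; open, the fingers measure 130 mm over their backs; the gripper's body (75 mm by 190 mm) begins 47 mm behind the grasp point.
Start: joints at [0.962, 0.342, 1.524, -0, 1.275, -0.146], TCP at [0.234, 0.47, 0.227] pointing down, gripper open.
Joint ranges: [-2.53, 2.53], [-0.77, 2.02], [0.04, 2.7], [-1, 4.14], [0.28, 2.66], [-3.11, 3.11]. Speed limits (rad/s): [2.57, 2.57, 3.14, 3.14, 3.14, 3.14].

INTERFACE

Orientations are given as [roll, pitch, yaw] about the fixed x, y, z axes, in that order (R = Rz(yaw) Ry(pitch) Rx(roll)).
In Python, from cell import robot gives the robot as it stands. The module is installed in compiled form; this text tells all that it offers.
- The arm moves only by the tool carry_out, never from a script. Its argument "series" is a list of rows, each an object with "jaw": the opening in per cent of the stroke, from 0 (shut) to 100 (fully open); "travel": the shift along the tool's x, y, z in units of 60 mm (1.0 is 60 mm), a list of three; "twist": the turn about the tool's z in units of 6 degrees (1.0 is 6 degrees). A call has 1 to 8 rows; each row shifts and turns the commanded pose from where the row before left it, along the tool's axes as they then stand; what a row does not reach is not made up. A row lasts 1/8 s, in which the tool goes at most 62.5 mm and 10.7 degrees, less where a joint would pass 70% of its speed; a pose out of reach is approached as far as the arm can. A call is refused whole if a number of a shift passes 1 or a number of a turn 1, either way. A call with a gripper value outside its range is refused whole. The fingers move at their own pace and stop on an object; "squeeze" is the grip in N (left out, the last holds). Time passes only in rows, so rows that do not move let the fingers close. It gives the time, the measured TCP pose, the force and the opening at its end, in the units of the state.
- robot.observe(): the state, without advancing time (a new reading comes with each control period).
- robot.read_camera(name): name is "scene" or "top" or "wrist"; returns the picture (400x640x3 uint8, blue, green, red); there is no depth.
- robot.calibration(name): a dict with "intrinsics" (3x3 intrinsics, pixels), "cam_to_world" (4x4, takes a point from camera to world coordinates); the wrist camera has in their place "tool_from_camera" (4x4, takes a point from camera to tool coordinates, whose origin is the TCP and whose axes are the flange's). Camera axes: x right, y up, looking along -z (the intrinsics and any distortion apply to the point x, -y, -z); pixel columns grow to the right and rows downward; lengths in m; the calibration is good to about 2 mm. A picture is of the moment at which its call begins: read the wrist's pose just before it. calibration takes no time and is no camera call.
- robot.hand_in(): hands the job in, once; it reports no verdict.
Trained networks look in the newest picture that a camera, given by its name, has taken for a name from the list of things; names that differ only in an ending like _2 or _b are one class to them, and where a whole thing is asked for, a point or a joint stands for the part that bears it (a point fixed in the world has none). Each returns a list of dicts, best first, with "score" (0 to 1); they miss things now and then, are a little off and sometimes report something else, mostly with a low value. They report only what shows in the picture. A call takes as long as a camera call.
- robot.regions_of(camera, query): "pixels" (400x640 bool, what is visible of it) and "xy" ([column, row] in pixels, amid what is visible of it).
The state is a dict: "time": time; "qpos": joint angles; "qvel": joint speeds; "joint_efforts": joint torques, N m; "tool_pos": TCP position; "tool_rot": TCP orientation; "contact_force": force on the tool from outside, world axes, zero at the start; "torque": the same for the moment, N m; "opening": finger opening in m.
Only numpy, scipy, OpenCV 4.12 (cv2) and the standard library are available. Lean on these libraries where they do the work, as an engineer would, in place of code of your own. Each camera call takes 0.05 s, during which the arm holds its last target. There are 200 camera calls.

## Working session

There is one attempt and no reset: what is moved stays moved. The work goes in short steps, Python scripts to look and compute and a tool call to move; the robot and the scene stay as the last step left them, time stands still between calls to the robot, and variables do not carry over. Pictures are saved under pics/ and viewed, about 8 in all and at most 12, crops included, and the job is handed in when it is done.

Besides the shell and the picture viewer there is one more tool, called after ">>>" in YAML: its name, and indented under it one key for each argument. carry_out: Moves the arm, as the interface text tells. Its arguments: {"type":"object","properties":{"series":{"type":"array"},"squeeze":{"type":"number"}},"required":["series"]}

```bash
mkdir -p pics
cat > h.py <<'E'
import numpy as np, cv2
from cell import robot
from scipy.spatial.transform import Rotation as Ro
def campose(cam):
    c=robot.calibration(cam); K=np.array(c["intrinsics"])
    if "cam_to_world" in c: T=np.array(c["cam_to_world"])
    else:
        s=robot.observe(); W=np.eye(4); W[:3,:3]=Ro.from_euler('xyz',s["tool_rot"]).as_matrix(); W[:3,3]=s["tool_pos"]
        T=W@np.array(c["tool_from_camera"])
    return K,T
def ray(K,T,uv):
    d=np.linalg.inv(K)@[uv[0],uv[1],1]; d=T[:3,:3]@(d*[1,-1,-1]); return T[:3,3],d
def atz(K,T,uv,z):
    o,d=ray(K,T,uv); return o+d*(z-o[2])/d[2]
def proj(K,T,p):
    p=(np.asarray(p)-T[:3,3])@T[:3,:3]*[1,-1,-1]; q=p@K.T; return q[...,:2]/q[...,2:]
E
python3 - <<'E'
from h import *
print({k:np.round(v,3) for k,v in robot.observe().items()})
a=[]
for c in ("scene","top"):
    K,T=campose(c); im=robot.read_camera(c); cv2.imwrite(f"pics/{c}0.png",im); print(c,robot.calibration(c).keys(),T[:3,3].round(3),K[0,0])
    for q,z in (("paddle",.256),("tab_face",.305),("lid",.268),("bowl",.03),("mug",.09),("cards",.02),("fidget",.034)):
        for r in robot.regions_of(c,q)[:2]: print(q,round(r["score"],2),np.round(r["xy"]),int(r["pixels"].sum()),atz(K,T,r["xy"],z).round(3))
E
```

```text
{'time': np.float64(0.0), 'qpos': array([ 0.962,  0.343,  1.525, -0.   ,  1.275, -0.146]), 'qvel': array([-0.001,  0.002, -0.   , -0.001,  0.001, -0.001]), 'joint_efforts': array([-1.0000e-03, -4.3124e+01, -2.4422e+01,  7.2000e-02,  5.6000e-02,
       -0.0000e+00]), 'tool_pos': array([0.234, 0.469, 0.226]), 'tool_rot': array([-3.14 , -0.   ,  2.679]), 'contact_force': array([0.056, 0.611, 0.492]), 'torque': array([-0.009, -0.005,  0.025]), 'opening': np.float64(0.092)}
scene dict_keys(['intrinsics', 'cam_to_world']) [ 0.17  -0.591  1.143] 484.2974587710008
paddle 0.93 [311. 208.] 922 [ 0.457 -0.072  0.256]
tab_face 0.82 [408. 232.] 613 [ 0.585 -0.247  0.305]
lid 0.82 [390. 195.] 3974 [ 0.623 -0.135  0.268]
bowl 0.95 [255. 133.] 1169 [0.513 0.387 0.03 ]
bowl 0.43 [408. 230.] 628 [ 0.722 -0.128  0.03 ]
mug 0.63 [406. 330.] 1556 [ 0.538 -0.366  0.09 ]
mug 0.18 [408. 233.] 605 [ 0.689 -0.162  0.09 ]
cards 0.62 [308. 351.] 1135 [ 0.333 -0.28   0.02 ]
cards 0.34 [312. 204.] 967 [0.544 0.076 0.02 ]
fidget 0.71 [358. 292.] 243 [ 0.509 -0.216  0.034]
top dict_keys(['intrinsics', 'cam_to_world']) [0.235 0.006 1.577] 461.41165303388044
paddle 0.67 [340. 208.] 593 [ 0.452 -0.061  0.256]
tab_face 0.61 [400. 156.] 374 [ 0.597 -0.228  0.305]
tab_face 0.45 [338. 206.] 530 [ 0.45  -0.051  0.305]
lid 0.76 [363. 144.] 2611 [ 0.643 -0.126  0.268]
bowl 0.9 [206. 197.] 1214 [0.521 0.385 0.03 ]
cards 0.65 [400. 255.] 562 [ 0.334 -0.273  0.02 ]
fidget 0.53 [380. 203.] 102 [ 0.51  -0.206  0.034]
```

View pics/top0.png

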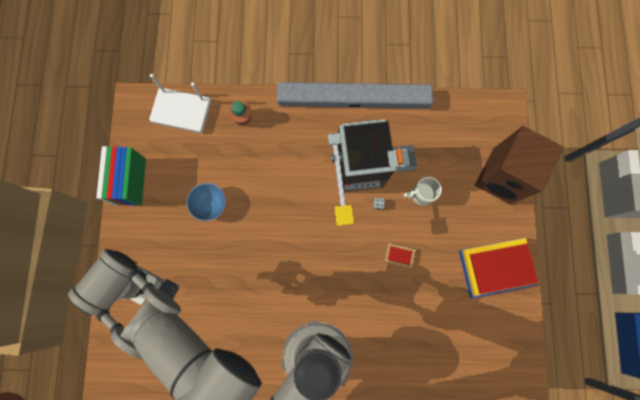

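View pics/scene0.png

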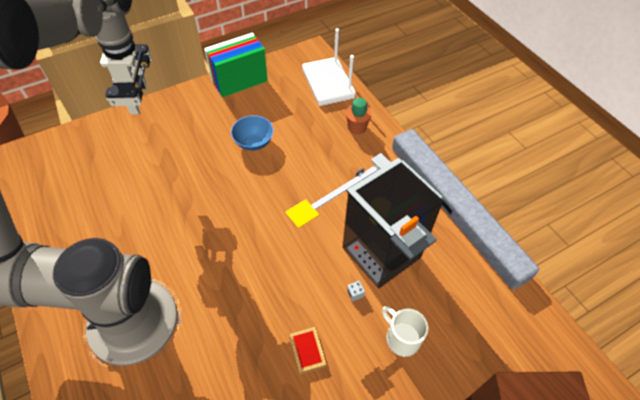

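The paddle is at about (311,208) in the scene view, the orange tab at about (408,230), and the caddy is yawed about +6°. I'll rise and turn the tool so its y axis lies along the caddy's y.

>>> carry_out:
  series:
    - {"jaw":0,"travel":[0,0,-1],"twist":-1}
    - {"jaw":0,"travel":[0,0,-1],"twist":-1}
    - {"jaw":0,"travel":[0,0,-1],"twist":-1}
    - {"jaw":0,"travel":[0,0,-0.5],"twist":-1}
    - {"jaw":0,"travel":[0,0,0],"twist":-1}
    - {"jaw":0,"travel":[0,0,0],"twist":-0.5}
    - {"jaw":0,"travel":[0,0,0],"twist":0}
  squeeze: 20

```text
time: 1.68
tool_pos: [0.2344, 0.4698, 0.4367]
tool_rot: [3.142, 0.0, -3.029]
contact_force: [-0.0, -0.2, 1.1]
opening: 0.0264
```

>>> carry_out:
  series:
    - {"jaw":0,"travel":[-0.4,-0.9,0],"twist":0}
    - {"jaw":0,"travel":[-0.4,-0.9,0],"twist":0}
    - {"jaw":0,"travel":[-0.4,-0.9,0],"twist":0}
    - {"jaw":0,"travel":[-0.4,-0.9,0],"twist":0}
    - {"jaw":0,"travel":[-0.4,-0.9,0],"twist":0}
    - {"jaw":0,"travel":[-0.4,-0.9,0],"twist":0}
    - {"jaw":0,"travel":[-0.3,-0.9,0],"twist":0}
    - {"jaw":0,"travel":[0,-0.9,0],"twist":0}

```text
time: 2.68
tool_pos: [0.4449, 0.0569, 0.4361]
tool_rot: [3.141, -0.001, -3.03]
contact_force: [0.5, 0.4, -0.7]
opening: 0.0006
```

>>> carry_out:
  series:
    - {"jaw":0,"travel":[0,-0.9,0],"twist":0}
    - {"jaw":0,"travel":[0,-0.9,0],"twist":0}
    - {"jaw":0,"travel":[0,-0.9,0],"twist":0}
    - {"jaw":0,"travel":[0,-0.5,0],"twist":0}
    - {"jaw":0,"travel":[0,0,0],"twist":0}
    - {"jaw":0,"travel":[0,0,0],"twist":0}

```text
time: 3.42
tool_pos: [0.4657, -0.1314, 0.4367]
tool_rot: [3.141, 0.0, -3.029]
contact_force: [-0.1, 0.3, -0.1]
opening: 0.0004
```

Run:
```python
from h import *
s=robot.observe(); print(s["tool_pos"].round(4),s["tool_rot"].round(3),s["contact_force"].round(2),s["opening"])
K,T=campose("wrist"); im=robot.read_camera("wrist"); cv2.imwrite("pics/w1.png",im); print(T.round(3),K.round(1))
for q,z in (("paddle",.256),("tab_face",.305),("lid",.27)):
    for r in robot.regions_of("wrist",q)[:2]:
        m=r["pixels"].astype(np.uint8); b=cv2.boxPoints(cv2.minAreaRect(cv2.findNonZero(m)))
        print(q,round(r["score"],2),np.round(r["xy"]),m.sum(),atz(K,T,r["xy"],z).round(4),[atz(K,T,p,z)[:2].round(3).tolist() for p in b])
```

```text
[ 0.4657 -0.1314  0.4367] [ 3.141  0.    -3.029] [-0.1   0.3  -0.11] 0.00042218435416854804
[[-0.112 -0.954 -0.278  0.39 ]
 [ 0.994 -0.108 -0.031 -0.141]
 [-0.001 -0.28   0.96   0.594]
 [ 0.     0.     0.     1.   ]] [[288.9   0.  320.9]
 [  0.  288.9 198.7]
 [  0.    0.    1. ]]
paddle 0.67 [370. 168.] 2517 [ 0.4439 -0.0767  0.256 ] [[0.537, -0.088], [0.409, -0.103], [0.404, -0.054], [0.532, -0.034]]
tab_face 0.52 [344. 216.] 5752 [ 0.4908 -0.1057  0.305 ] [[0.566, -0.289], [0.387, -0.083], [0.488, 0.015], [0.709, -0.201]]
```

View pics/w1.png

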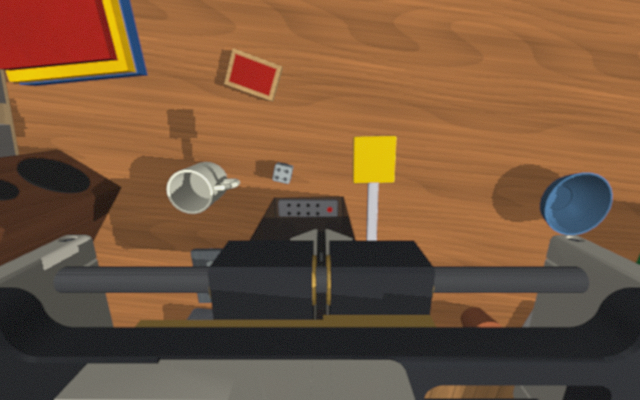

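The wrist view shows the paddle at columns 354–397, rows 137–184, with the gripper hiding the lid. I'll compute the paddle pose and yaw, and triangulate the orange tab from the two fixed cameras.

Run:
```python
from h import *
K,T=campose("wrist"); im=cv2.imread("pics/w1.png"); h=cv2.cvtColor(im,cv2.COLOR_BGR2HSV)
m=cv2.inRange(h,(24,150,120),(34,255,255)); m[:,:300]=0; m[:,450:]=0; m[195:]=0
b=cv2.boxPoints(cv2.minAreaRect(cv2.findNonZero(m))); print(b.round(1).tolist())
W=np.array([atz(K,T,p,.256)[:2] for p in b]); print("paddle",W.round(4).tolist(),W.mean(0).round(4))
for i in range(4):
    e=W[(i+1)%4]-W[i]; print(np.linalg.norm(e).round(4),np.degrees(np.arctan2(e[1],e[0])).round(1))
O=[]
for c in ("scene","top"):
    im=cv2.imread(f"pics/{c}0.png"); K,T=campose(c); h=cv2.cvtColor(im,cv2.COLOR_BGR2HSV)
    m=cv2.inRange(h,(5,170,150),(18,255,255)); box=(380,430,200,250) if c=="scene" else (385,415,140,175)
    k=np.zeros_like(m); k[box[2]:box[3],box[0]:box[1]]=m[box[2]:box[3],box[0]:box[1]]
    p=cv2.findNonZero(k); r=cv2.minAreaRect(p); print(c,len(p),r)
    ctr=p.mean((0,1)); O.append(ray(K,T,ctr)); print(atz(K,T,ctr,.305).round(4),atz(K,T,ctr,.29).round(4),[atz(K,T,q,.305)[:2].round(3).tolist() for q in cv2.boxPoints(r)])
    y=cv2.inRange(h,(24,150,120),(34,255,255)); y[:, :295]=0; y[:,360:]=0; y[:195]=0; y[235:]=0
    print("yellow",atz(K,T,cv2.findNonZero(y).mean((0,1)),.256).round(4))
(o1,d1),(o2,d2)=O; t=np.linalg.lstsq(np.c_[d1,-d2],o2-o1,rcond=None)[0]; print("tri",(o1+d1*t[0]).round(4),(o2+d2*t[1]).round(4))
s=cv2.imread("pics/scene0.png")[140:300,320:460]; t=cv2.imread("pics/top0.png")[105:225,315:430]
s=cv2.resize(s,None,fx=3,fy=3,interpolation=2); t=cv2.resize(t,None,fx=3,fy=3,interpolation=2); H=max(len(s),len(t))
cv2.imwrite("pics/c.png",np.hstack([cv2.copyMakeBorder(x,0,H-len(x),0,0,0) for x in (s,t)]))
```

```text
[[354.0, 136.0], [395.0, 136.0], [395.0, 182.0], [354.0, 182.0]]
paddle [[0.4099, -0.101], [0.4045, -0.0542], [0.4577, -0.0442], [0.4634, -0.0931]] [ 0.4339 -0.0731]
0.047 96.6
0.0542 10.7
0.0492 -83.4
0.0541 -171.6
scene 171 ((412.72772216796875, 235.82745361328125), (36.17473220825195, 22.50442123413086), 69.22774505615234)
[ 0.5945 -0.2386  0.305 ] [ 0.6021 -0.2323  0.29  ] [[0.574, -0.218], [0.623, -0.223], [0.599, -0.3], [0.552, -0.294]]
yellow [ 0.4365 -0.0769  0.256 ]
top 51 ((399.0599670410156, 155.91998291015625), (14.000715255737305, 3.535533905029297), 81.8698959350586)
[ 0.5987 -0.225   0.305 ] [ 0.603  -0.2278  0.29  ] [[0.618, -0.218], [0.62, -0.228], [0.579, -0.233], [0.577, -0.223]]
yellow [ 0.4336 -0.07    0.256 ]
tri [ 0.6057 -0.2293  0.2829] [ 0.605  -0.2291  0.2827]
```

View pics/c.png

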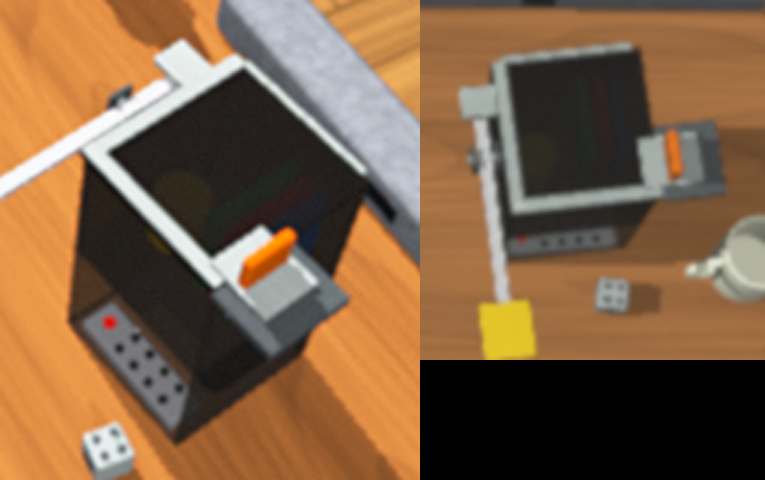

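>>> carry_out:
  series:
    - {"jaw":0,"travel":[-0.7,-0.4,0],"twist":0}
    - {"jaw":0,"travel":[-0.7,-0.4,0],"twist":0}
    - {"jaw":0,"travel":[-0.64,-0.44,0],"twist":0}
    - {"jaw":0,"travel":[0,0,0.7],"twist":0}
    - {"jaw":0,"travel":[0,0,0.7],"twist":0}
    - {"jaw":0,"travel":[0,0,0.6],"twist":0}
    - {"jaw":0,"travel":[0,0,0.28],"twist":0}
    - {"jaw":0,"travel":[0,0,0],"twist":0}

```text
time: 4.62
tool_pos: [0.5955, -0.191, 0.2987]
tool_rot: [3.14, -0.002, -3.027]
contact_force: [1.0, -1.3, 1.3]
opening: 0.0004
```

Run:
```python
from h import *
s=robot.observe(); print(s["tool_pos"].round(4),s["contact_force"].round(2))
im=robot.read_camera("scene"); K,T=campose("scene"); print(proj(K,T,s["tool_pos"]))
a=cv2.resize(im[150:290,320:480],None,fx=4,fy=4,interpolation=2)
cv2.imwrite("pics/s2.png",a)
```

```text
[ 0.5955 -0.191   0.2987] [ 0.96 -1.27  1.29]
[396.36449743 210.77833014]
```

View pics/s2.png

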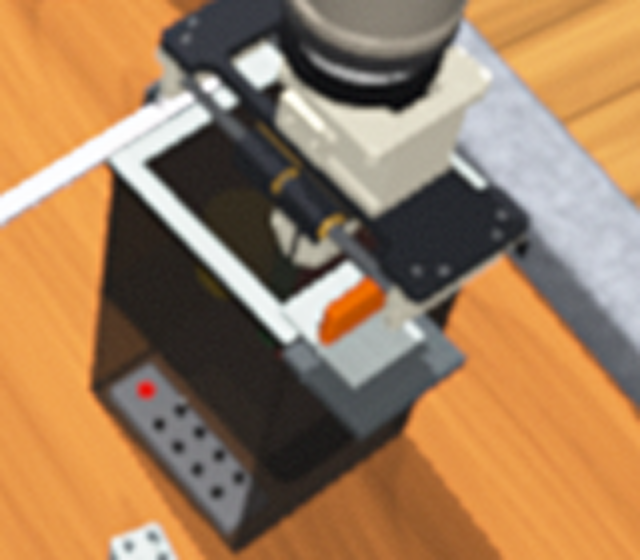

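>>> carry_out:
  series:
    - {"jaw":0,"travel":[0,0,0.25],"twist":0}
    - {"jaw":0,"travel":[0,0,0],"twist":0}
    - {"jaw":0,"travel":[0,-0.15,0],"twist":0}
    - {"jaw":0,"travel":[0,-0.1,0],"twist":0}
    - {"jaw":0,"travel":[0,-0.1,0],"twist":0}
    - {"jaw":0,"travel":[0,-0.1,0],"twist":0}
    - {"jaw":0,"travel":[0,-0.1,0],"twist":0}
    - {"jaw":0,"travel":[0,0,0],"twist":0}

```text
time: 5.68
tool_pos: [0.5994, -0.2255, 0.2847]
tool_rot: [-3.141, -0.0, -3.029]
contact_force: [-0.5, -0.2, 0.4]
opening: 0.0001
```

>>> carry_out:
  series:
    - {"jaw":0,"travel":[0,-0.08,0],"twist":0}
    - {"jaw":0,"travel":[0,-0.04,0],"twist":0}

```text
time: 5.92
tool_pos: [0.6003, -0.232, 0.2847]
tool_rot: [3.141, -0.0, -3.028]
contact_force: [0.5, 2.1, -0.3]
opening: 0.0008
```

>>> carry_out:
  series:
    - {"jaw":0,"travel":[0,-0.04,0],"twist":0}
    - {"jaw":0,"travel":[0,-0.04,0],"twist":0}

```text
time: 6.18
tool_pos: [0.6009, -0.2361, 0.2847]
tool_rot: [3.14, -0.0, -3.028]
contact_force: [-0.1, 8.9, 1.4]
opening: 0.0004
```

Run:
```python
from h import *
s=robot.observe(); print(s["tool_pos"].round(4),s["contact_force"].round(2))
O=[]
for c,box in (("scene",(380,450,200,270)),("top",(385,430,140,175))):
    im=robot.read_camera(c); K,T=campose(c); h=cv2.cvtColor(im,cv2.COLOR_BGR2HSV)
    m=cv2.inRange(h,(5,170,150),(18,255,255)); k=np.zeros_like(m); k[box[2]:box[3],box[0]:box[1]]=m[box[2]:box[3],box[0]:box[1]]
    p=cv2.findNonZero(k)
    if p is None: print("none",c); continue
    print(c,len(p),atz(K,T,p.mean((0,1)),.29).round(4))
    if c=="scene": cv2.imwrite("pics/s3.png",cv2.resize(im[150:290,320:480],None,fx=4,fy=4,interpolation=2))
```

```text
[ 0.6009 -0.2361  0.2847] [-0.08  8.9   1.37]
scene 664 [ 0.6011 -0.311   0.29  ]
none top
```

View pics/s3.png

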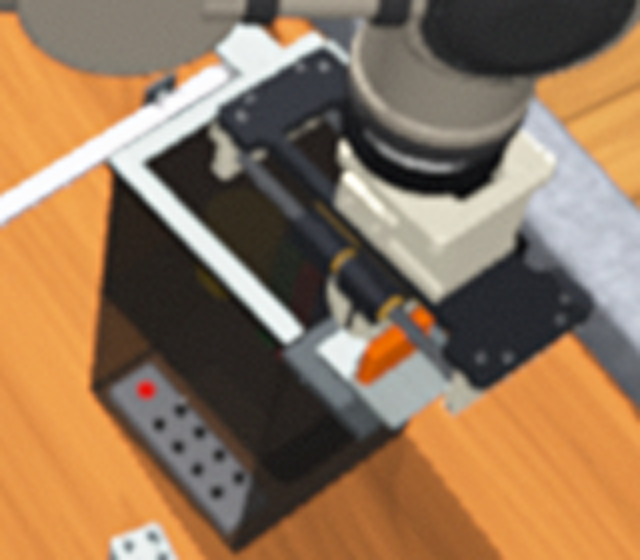

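The tongue now lies on the ledge and appears clear of the lid trim. The force rose to 9 N, so this is probably the stop. I'll nudge once more to confirm.

>>> carry_out:
  series:
    - {"jaw":0,"travel":[0,-0.04,0],"twist":0}
    - {"jaw":0,"travel":[0,0,0],"twist":0}

```text
time: 6.52
tool_pos: [0.6009, -0.2362, 0.2848]
tool_rot: [3.136, -0.001, -3.026]
contact_force: [-1.8, 10.6, 1.8]
opening: 0.0003
```

>>> carry_out:
  series:
    - {"jaw":0,"travel":[0,0.4,0],"twist":0}
    - {"jaw":0,"travel":[0,0,-0.9],"twist":0}
    - {"jaw":0,"travel":[0,0,-0.6],"twist":0}
    - {"jaw":0,"travel":[0.8,0.85,0],"twist":0}
    - {"jaw":0,"travel":[0.8,0.85,0],"twist":0}
    - {"jaw":0,"travel":[0.85,0.95,0],"twist":0}
    - {"jaw":0,"travel":[0,0,0],"twist":0}
    - {"jaw":0,"travel":[0,0,0],"twist":0}

```text
time: 7.52
tool_pos: [0.4569, -0.0936, 0.3756]
tool_rot: [-3.14, 0.002, -3.028]
contact_force: [0.2, -0.1, -0.2]
opening: 0.0004
```

Run:
```python
from h import *
s=robot.observe(); print(s["tool_pos"].round(4),s["contact_force"].round(2))
O=[]
for c,box in (("scene",(380,450,200,270)),("top",(385,430,140,175))):
    im=robot.read_camera(c); K,T=campose(c); h=cv2.cvtColor(im,cv2.COLOR_BGR2HSV)
    m=cv2.inRange(h,(5,170,150),(18,255,255)); k=np.zeros_like(m); k[box[2]:box[3],box[0]:box[1]]=m[box[2]:box[3],box[0]:box[1]]
    p=cv2.findNonZero(k)
    if p is not None: print(c,len(p),atz(K,T,p.mean((0,1)),.29).round(4))
    if c=="scene": cv2.imwrite("pics/s4.png",cv2.resize(im[120:300,260:470],None,fx=3.5,fy=3.3,interpolation=2))
```

```text
[ 0.4569 -0.0936  0.3756] [ 0.2  -0.09 -0.24]
scene 1254 [ 0.623  -0.2937  0.29  ]
top 52 [ 0.6069 -0.2568  0.29  ]
```

View pics/s4.png

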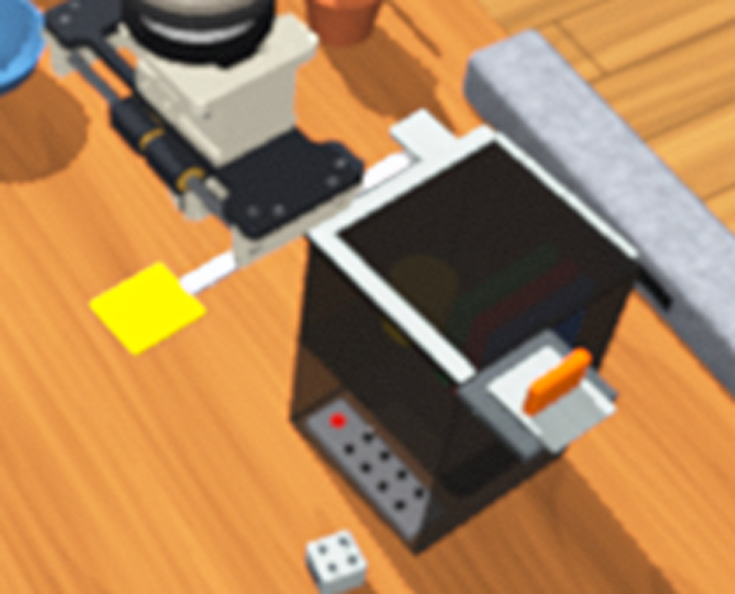

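The catch is about 29 mm off and clear of the lid. Next I'll go to the paddle centre and down to just above it.

>>> carry_out:
  series:
    - {"jaw":0,"travel":[0.34,0.38,0],"twist":0}
    - {"jaw":0,"travel":[0,0,0.8],"twist":0}
    - {"jaw":0,"travel":[0,0,0.6],"twist":0}
    - {"jaw":0,"travel":[0,0,0.4],"twist":0}
    - {"jaw":0,"travel":[0,0,0.1],"twist":0}
    - {"jaw":0,"travel":[0,0,0.05],"twist":0}
    - {"jaw":0,"travel":[0,0,0],"twist":0}

```text
time: 8.5
tool_pos: [0.4342, -0.0729, 0.2585]
tool_rot: [-3.141, 0.001, -3.029]
contact_force: [-0.1, -0.5, 0.1]
opening: 0.0002
```

Run:
```python
from h import *
s=robot.observe(); print(s["tool_pos"].round(4),s["contact_force"].round(2))
K,T=campose("wrist"); im=robot.read_camera("wrist"); h=cv2.cvtColor(im,cv2.COLOR_BGR2HSV)
print("tcp px",proj(K,T,s["tool_pos"]))
cv2.imwrite("pics/w5.png",im[60:360,170:470])
```

```text
[ 0.4342 -0.0729  0.2585] [-0.06 -0.54  0.09]
tcp px [323.57479655 247.07259466]
```

View pics/w5.png

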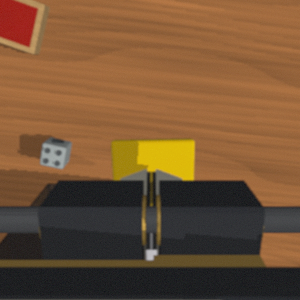

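The finger is centred across the paddle (TCP column 154 in the crop, paddle 113–195) and just above it. Now a slow, smooth press.

>>> carry_out:
  series:
    - {"jaw":0,"travel":[0,0,0.04],"twist":0}
    - {"jaw":0,"travel":[0,0,0.05],"twist":0}
    - {"jaw":0,"travel":[0,0,0.06],"twist":0}
    - {"jaw":0,"travel":[0,0,0.06],"twist":0}
    - {"jaw":0,"travel":[-0.01,0,0.06],"twist":0}
    - {"jaw":0,"travel":[-0.01,0,0.06],"twist":0}
    - {"jaw":0,"travel":[-0.01,0,0.06],"twist":0}
    - {"jaw":0,"travel":[-0.01,0,0.06],"twist":0}

```text
time: 9.55
tool_pos: [0.4353, -0.0723, 0.2304]
tool_rot: [3.141, -0.002, -3.028]
contact_force: [-4.5, -1.0, 3.5]
opening: 0.0002
```

>>> carry_out:
  series:
    - {"jaw":0,"travel":[0,0,0.06],"twist":0}
    - {"jaw":0,"travel":[0,0,0.06],"twist":0}
    - {"jaw":0,"travel":[0,0,0.06],"twist":0}

```text
time: 9.93
tool_pos: [0.4366, -0.0723, 0.2201]
tool_rot: [-3.142, 0.002, -3.029]
contact_force: [0.9, -1.0, 5.4]
opening: 0.0006
```

>>> carry_out:
  series:
    - {"jaw":0,"travel":[-0.01,0,0.06],"twist":0}
    - {"jaw":0,"travel":[-0.01,0,0.06],"twist":0}
    - {"jaw":0,"travel":[-0.01,0,0.06],"twist":0}
    - {"jaw":0,"travel":[-0.01,0,0.06],"twist":0}
    - {"jaw":0,"travel":[0,0,0.03],"twist":0}
    - {"jaw":0,"travel":[0,0,0],"twist":0}

```text
time: 10.68
tool_pos: [0.4381, -0.072, 0.2037]
tool_rot: [3.141, -0.001, -3.028]
contact_force: [1.3, 0.4, 3.2]
opening: 0.0006
```

Run:
```python
from h import *
s=robot.observe(); print(s["tool_pos"].round(4),s["contact_force"].round(2))
im=robot.read_camera("scene"); K,T=campose("scene")
# caddy frame from paddle(-190,92) and yaw ~7.2deg
y=np.radians(7.2); R=Ro.from_euler('z',y).as_matrix(); o=np.array([.434,-.073,0])-R@[-.19,.092,0]; print("caddy",o.round(3))
a=cv2.resize(im[110:300,260:470],None,fx=3.5,fy=3.1,interpolation=2)
for th,col in ((0,(0,0,255)),(.34,(0,255,255)),(.39,(0,255,0))):
    P=[o+R@np.array([.075-.15*np.cos(th)+.004*np.sin(th)*-1,yy,.264+.15*np.sin(th)+.004]) for yy in (-.075,.075)]
    q=((proj(K,T,np.array(P))-[260,110])*[3.5,3.1]).astype(int); cv2.line(a,tuple(map(int,q[0])),tuple(map(int,q[1])),col,1)
cv2.imwrite("pics/s6.png",a)
```

```text
[ 0.4381 -0.072   0.2037] [1.35 0.36 3.18]
caddy [ 0.634 -0.14   0.   ]
```

View pics/s6.png

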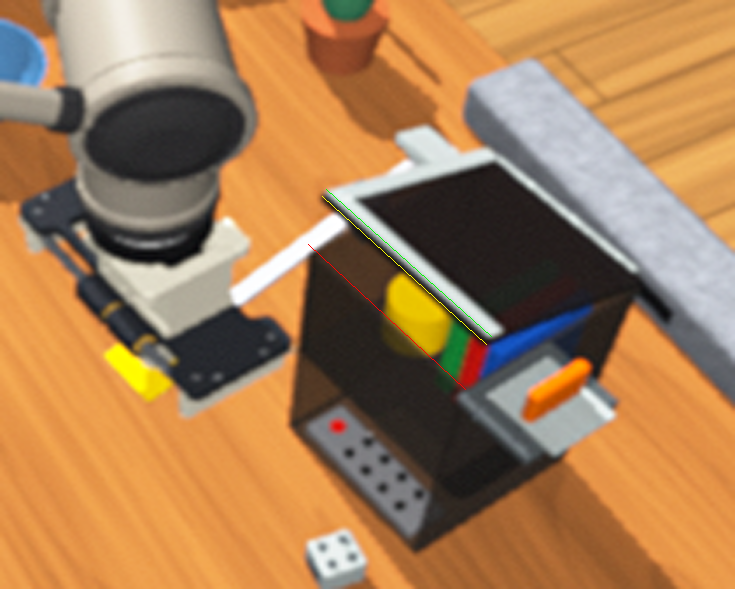

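The lid is up, with its front edge on the 0.39 rad prediction line and beyond the 0.34 one. I'll hold still, check it's stable, then hand in.

>>> carry_out:
  series:
    - {"jaw":0,"travel":[0,0,0.02],"twist":0}
    - {"jaw":0,"travel":[0,0,0],"twist":0}
    - {"jaw":0,"travel":[0,0,0],"twist":0}
    - {"jaw":0,"travel":[0,0,0],"twist":0}
    - {"jaw":0,"travel":[0,0,0],"twist":0}
    - {"jaw":0,"travel":[0,0,0],"twist":0}
    - {"jaw":0,"travel":[0,0,0],"twist":0}
    - {"jaw":0,"travel":[0,0,0],"twist":0}

```text
time: 11.72
tool_pos: [0.4383, -0.072, 0.2027]
tool_rot: [3.141, 0.0, -3.028]
contact_force: [1.4, 0.8, 3.2]
opening: 0.0002
```

Run:
```python
from h import *
s=robot.observe(); print(s["tool_pos"].round(4),s["contact_force"].round(2),s["time"])
im=robot.read_camera("scene"); a=cv2.imread("pics/s6.png"); b=cv2.resize(im[110:300,260:470],None,fx=3.5,fy=3.1,interpolation=2)
print("lid region change",cv2.absdiff(a,b)[100:400,320:640].mean())
if s["contact_force"][2]>1 and abs(s["tool_pos"][2]-.2025)<.003: print(robot.hand_in())
```

```text
[ 0.4383 -0.072   0.2027] [1.4  0.8  3.19] 11.725
lid region change 2.8001805555555555
the job is handed in; nothing more can be done
None
```

The catch is fully off and the lid is up. I handed the job in at about 11.8 s, with the closed fingers still holding the paddle down.

- **Catch:** I pushed the orange tab outwards until it stopped moving, with the force rising to about 10 N. The top camera showed it had slid about 29 mm, clear of the lid.
- **Lid:** I pressed the paddle down about 55 mm, slowly. In the scene picture the lid's front edge matches the line for 0.39 rad and is past the 0.34 rad one, which is about 55–57 mm of lift. I judged this from the picture and the tool height, not from a direct reading of the lid angle.
- **Final hold:** over the last second the tool height held near 0.203 m with a steady 3.2 N on the paddle. The picture of the lid barely changed.

Partway through the press, one reading showed 4.5 N sideways. It fell to about 1 N by the next reading. No other check failed or disagreed, and I saw nothing else move.

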